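# Refit the grease filter of the counter-top steam extractor

### The job

Put the cleaned filter cassette from the drying mat back into the steam extractor: hook one end under the extractor's fixed lip, then swing the other end down until it lies flat and fully home in the opening, with the orange spring catch snapped back over its edge. Leave the flask, the cup and the jar standing where they are, and let go of everything.

Things in the scene. Friction and masses are not known exactly. Their poses are not given: they have to be found in the camera images.
- extractor: Low steel steam extractor, fixed; place and yaw vary. 247 mm long (x), 162 wide (y). Origin on the counter under the middle of its filter opening, z up. Opening, open to the top: x -90 to 90, y -65 to 65 mm, with a ledge round its inside at z = 40 mm on which the cassette finally lies. Side and +x walls rise to z = 58. Lip at the -x end, catch at the +x end.
- lip_edge (a point): Middle of the lower free edge of the fixed steel lip, at x -70, z 66 mm of the extractor. The lip covers the opening from x -90 to -70 over its full width (6 mm thick, top at 72; it runs back over a black housing to x -132). Only 160 mm stay clear between lip and far wall, so the 176 mm cassette goes in only tilted, this end first under the lip.
- catch_tip (a point): Tip of the orange spring catch, 50 mm wide, middle of the extractor's +x end: at x 83, z 59 mm when sprung out. Its face slopes up and outward to x 92, z 75; then flat top to x 118. Black guides either side (y 29 to 39 and -29 to -39, x 95 to 129) reach z 80. A cassette end lying beyond x 91 rests on the flat top and must first be pushed in under the lip.
- catch (a joint): Travel of the catch: 0 = sprung out over the opening, up to 0.010 m pushed outward (extractor +x). Spring 5 N at 0, 10 N at 10 mm. A cassette end inside x 91 mm, pressed down on the slope with about 4 to 12 N near that end, pushes the catch out and passes under it; it then springs back over the plate. The cassette's own weight does not open it.
- cassette_mid (a point): Centre of the plate of the loose filter cassette: aluminium, 176 (x) by 120 (y) by 16 mm (z up), 0.3 to 0.6 kg, dark slots, black handle on top; lies flat on the mat. Both ends are alike: either may go under the lip. When home this point is at z 48 mm of the extractor, within about 2 mm of x = 0 and 5 mm of y = 0.
- handle (a point): Centre of the black grip bar of the cassette, 33 mm above the plate's centre: bar 12 mm (cassette x) by 84 mm (cassette y) by 14 mm high, on a 10 mm wide foot at each end, leaving 18 mm free between the bar and the plate. Axes as the cassette's.
- end_a (a point): Middle of the cassette's -x end face, half-way up its thickness (88 mm from the centre).
- end_b (a point): Middle of the cassette's +x end face, half-way up its thickness (88 mm from the centre).
- mat: Dark rubber drying mat, fixed, 240 by 180 by 6 mm, on which the cassette lies at the start; origin at the centre of its underside.
- flask_mid (a point): Bystander: copper-coloured vacuum flask with a black cap standing on the counter between the extractor and the mat, 66 mm diameter, 200 mm high; the point is its centre, half-way up.
- cup_mid (a point): Bystander: white ceramic cup standing beyond the extractor's catch end, 72 mm diameter, 85 mm high; the point is its centre.
- jar_mid (a point): Bystander: amber jar with green cap standing beyond the mat, 68 mm diameter, 110 mm high; the point is its centre.
Not all that is in view belongs to the job. What is shaped like the part that bears jar_mid but pink or yellow is not meant. Of the things like the part that bears cassette_mid, leave any that is green; of the rest the larger one is meant.

How it is judged:
On the way:
1. one end of the cassette is under the extractor's lip while the other end is still raised (angle between cassette_mid's own z axis and vertical above 0.06 rad and ((x of end_a in the frame of extractor between -0.1 and -0.072 m and z of end_a in the frame of extractor below 0.062 m and x of end_b in the frame of extractor above 0.07 m and z of end_b in the frame of extractor above 0.055 m) or (x of end_b in the frame of extractor between -0.1 and -0.072 m and z of end_b in the frame of extractor below 0.062 m and x of end_a in the frame of extractor above 0.07 m and z of end_a in the frame of extractor above 0.055 m)) and y of cassette_mid in the frame of extractor between -0.012 and 0.012 m), for 0.05 s.
At the end, for the whole second after the job is handed in: The cassette lies flat on the ledge, one end under the lip (centre within 6 mm along, 9 mm across; end centres at most 3.5 mm high; tilt under 0.035 rad; yaw within 0.09), at rest, the catch back to within 2 mm; flask, cup and jar upright (0.1 rad) within 25 mm of their places (z of end_a in the frame of extractor between 0.044 and 0.0515 m and z of end_b in the frame of extractor between 0.044 and 0.0515 m and angle between cassette_mid's own z axis and vertical below 0.035 rad and angle between the x axis of cassette_mid and the x axis of extractor, either way round below 0.09 rad and x of cassette_mid in the frame of extractor between -0.006 and 0.006 m and y of cassette_mid in the frame of extractor between -0.009 and 0.009 m and value of joint catch below 0.002 m and linear speed of cassette below 0.02 m/s and angle between each of flask_mid, cup_mid, jar_mid's own z axis and vertical below 0.1 rad and distance of each of flask_mid, cup_mid, jar_mid from where it was at the start of the episode below 0.025 m); the robot touches nothing.
It fails at once if the flask, the cup or the jar is pushed 25 mm or more from its place or tipped over (distance of any of flask_mid, cup_mid, jar_mid from where it was at the start of the episode above 0.025 m or angle between any of flask_mid, cup_mid, jar_mid's own z axis and vertical above 0.4 rad).
It also fails if it takes over 58 s, if anything falls off the work surface, if the arm or the gripper's body presses on something with over 40 N, if the wrist force passes 120 N, or if a joint passes its speed limit or range.

### The arm

A 7-joint arm with a two-finger parallel gripper is mounted at the origin on the work surface. World frame = base frame: x ahead of the robot, y to its left, z up, the work surface at z = 0. Lengths are in m, angles in rad, forces in N, time in s.
With the tool pointing down it reaches from about 0.425 to 0.8 m from the base axis. Payload 8.3 kg.
Tool frame: the origin (TCP) lies on the centre line of the jaws, within the pads' length; the fingertips stand 14 mm ahead of it and the grasp point (between the pads) lies 5 mm behind it; z points along the fingers, y is the direction in which the jaws open and shut (so a half turn about z gives the same grasp; the last joint's range is limited). The gripper opens to 85 mm and grips with 20 to 120 N. Pads are 22 mm wide; open, the fingers measure 114 mm over their backs; the gripper's body (76 mm by 85 mm) begins 54 mm behind the grasp point. The pads swing forward as they close: fully open they stand 13 mm farther back than shut.
Start: joints at [1.082, 0.383, 0.016, 1.37, -0.006, 1.388, -0.046], TCP at [0.258, -0.569, 0.245] pointing down, gripper open.
Joint ranges: [-2.95, 2.95], [-0.25, 2.06], [-1.52, 1.56], [0.18, 2.33], [-1.44, 4.58], [0.02, 2.06], [-3.01, 3.01]. Speed limits (rad/s): [2.39, 2.39, 3.01, 3.01, 3.14, 3.14, 3.14].

### API

Orientations are given as a unit quaternion [w, x, y, z].
In Python, from cell import robot gives the robot as it stands.
- The arm moves only by the tool drive_tool, never from a script. Its argument "moves" is a list of rows, each an object of numbers: "x", "y", "z": the shift along the tool's x, y, z in m; "spin": the turn about the tool's z in degrees; "gripper": the opening in per cent of the stroke, from 0 (shut) to 100 (fully open). A call has 1 to 10 rows; each row is the pose to reach, as a shift and turn from the pose commanded when the call began, along the tool's axes at that moment; what a row does not reach only later rows make up. A row lasts 1/10 s, in which the tool goes at most 50 mm and 8.59 degrees, less where a joint would pass 70% of its speed; a pose out of reach is approached as far as the arm can. A call with a gripper value outside its range is refused whole. The fingers move at their own pace and stop on an object; the grip force is fixed at half the most. Time passes only in rows, so rows that repeat a pose let the fingers close. It gives the time, the measured TCP pose, the force and the opening at its end, in the units of the state.
- robot.read_state(): the state, without advancing time (a new reading comes with each control period).
- robot.camera(name): name is "scene" or "side" or "wrist"; returns the picture (420x560x3 uint8, blue, green, red); there is no depth.
- robot.camera_info(name): a dict with "vfov" (degrees; the focal length in pixels is half the picture's height over the tangent of half this angle, whatever the lens; pixels are square), "cx", "cy" (the principal point, pixels), "D" ([k1, k2, p1, p2, k3] as OpenCV has them; the pictures are not rectified), "world_from_camera" (4x4, takes a point from camera to world coordinates); the wrist camera has in their place "mount" (4x4, takes a point from camera to tool coordinates, whose origin is the TCP and whose axes are the flange's). Camera axes: x right, y down, z forward; pixel columns grow to the right and rows downward; lengths in m; the calibration is good to about 2 mm. A picture is of the moment at which its call begins: read the wrist's pose just before it. camera_info takes no time and is no camera call.
- robot.hand_in(): hands the job in, once; it reports no verdict.
Trained networks look in the newest picture that a camera, given by its name, has taken for a name from the list of things; names that differ only in an ending like _2 or _b are one class to them, and where a whole thing is asked for, a point or a joint stands for the part that bears it (a point fixed in the world has none). Each returns a list of dicts, best first, with "conf" (0 to 1); they miss things now and then, are a little off and sometimes report something else, mostly with a low value. They report only what shows in the picture. A call takes as long as a camera call. They do not tell look-alikes from the thing itself.
- robot.search_frame(name, camera): "rect" ([left, top, right, bottom] in pixels, round what is visible of it).
- robot.spot_point(name, camera): "xy" ([column, row] in pixels: a listed point, or the origin of a listed thing).
The state is a dict: "clock": time; "qpos": joint angles; "qd": joint speeds; "joint_torque": joint torques, N m; "eef_pos": TCP position; "ee_rot": TCP orientation; "force": force on the tool from outside, world axes, zero at the start; "torque": the same for the moment, N m; "finger_gap": finger opening in m.
Only numpy, scipy, OpenCV 4.12 (cv2) and the standard library are available. Lean on these libraries where they do the work, as an engineer would, in place of code of your own. Each camera call takes 0.05 s, during which the arm holds its last target. There are 200 camera calls.

## Working session

There is one attempt and no reset: what is moved stays moved. The work goes in short steps, Python scripts to look and compute and a tool call to move; the robot and the scene stay as the last step left them, time stands still between calls to the robot, and variables do not carry over. Pictures are saved under pics/ and viewed, about 8 in all and at most 12, crops included, and the job is handed in when it is done.

Besides the shell and the picture viewer there is one more tool, called after "Call:" as name(argument=value, ...) on one line, values as JSON. drive_tool: Moves the arm, as the interface text tells. Its arguments: {"type":"object","properties":{"moves":{"type":"array","items":{"type":"object","properties":{"x":{"type":"number"},"y":{"type":"number"},"z":{"type":"number"},"spin":{"type":"number"},"gripper":{"type":"number"}}}}},"required":["moves"]}

```bash
mkdir -p pics; ls
python3 - <<'E'
from cell import robot
import cv2, numpy as np
s=robot.read_state(); print({k:np.round(v,3).tolist() for k,v in s.items()})
ims=[]
for c in("scene","side"):
    im=robot.camera(c); cv2.imwrite(f"pics/{c}0.png",im); ims.append(im)
    i=robot.camera_info(c); print(c,i["vfov"],i["cx"],i["cy"],i["D"],np.round(i["world_from_camera"],3).tolist())
    for n in("extractor","lip_edge","catch_tip","cassette_mid","handle","end_a","end_b","mat","flask_mid","cup_mid","jar_mid"):
        print(n,[(np.round(d["xy"]).tolist(),round(d["conf"],2)) for d in robot.spot_point(n,c)][:4])
i=robot.camera_info("wrist"); print(i)
E
```

```text
pics
{'clock': 0.0, 'qpos': [1.082, 0.384, 0.016, 1.371, -0.006, 1.388, -0.047], 'qd': [0.0, -0.002, 0.001, -0.0, 0.001, 0.002, 0.0], 'joint_torque': [-0.0, -62.759, 0.844, -37.182, 0.016, 0.014, 0.0], 'eef_pos': [0.258, -0.569, 0.244], 'ee_rot': [-0.001, 0.977, 0.211, -0.0], 'force': [-0.782, 0.161, 0.349], 'torque': [-0.022, -0.001, 0.002], 'finger_gap': 0.085}
scene 51.24797379032029 274.1801349862462 205.5227689939303 [0.01714024 0.         0.         0.         0.        ] [[-0.319, 0.654, -0.687, 1.312], [0.948, 0.214, -0.236, 0.392], [-0.008, -0.726, -0.688, 0.916], [0.0, 0.0, 0.0, 1.0]]
extractor [([169.0, 198.0], 0.8), ([354.0, 234.0], 0.35)]
lip_edge [([176.0, 168.0], 0.72), ([311.0, 280.0], 0.59), ([297.0, 252.0], 0.48)]
catch_tip [([151.0, 205.0], 0.51)]
cassette_mid [([400.0, 276.0], 0.86), ([323.0, 245.0], 0.7)]
handle [([350.0, 177.0], 0.9), ([406.0, 275.0], 0.87), ([326.0, 232.0], 0.82), ([308.0, 282.0], 0.62)]
end_a [([379.0, 187.0], 0.93), ([380.0, 274.0], 0.88), ([354.0, 234.0], 0.87), ([320.0, 181.0], 0.81)]
end_b [([379.0, 187.0], 0.93), ([380.0, 274.0], 0.88), (
[... 1048 characters left out ...]
_mid [([331.0, 190.0], 0.83), ([227.0, 244.0], 0.63), ([354.0, 156.0], 0.6)]
cup_mid [([322.0, 153.0], 0.88)]
jar_mid [([189.0, 198.0], 0.95), ([223.0, 184.0], 0.91), ([144.0, 212.0], 0.65)]
{'vfov': 62.22550338485627, 'cx': 287.55146127692876, 'cy': 207.32094934546691, 'D': array([-0.05483301,  0.        ,  0.        ,  0.        ,  0.        ]), 'mount': array([[ 4.59554940e-04, -9.62975397e-01, -2.69588897e-01,
         6.77685407e-02],
       [ 9.99999844e-01,  5.28113608e-04, -1.81778790e-04,
        -1.32862778e-04],
       [ 3.17422068e-04, -2.69588771e-01,  9.62975490e-01,
        -1.29186005e-01],
       [ 0.00000000e+00,  0.00000000e+00,  0.00000000e+00,
         1.00000000e+00]])}
```

View pics/scene0.png

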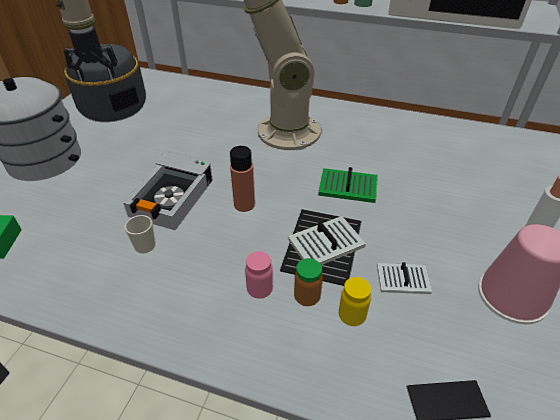

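View pics/side0.png

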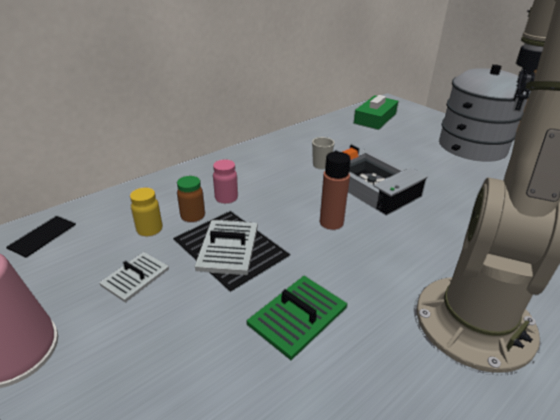

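The scene shows three cassette look-alikes (scene pixels): a silver one on the mat (326,240), a smaller silver one (404,277) and a green one (349,183). I choose the one on the mat, since it isn't green and is larger. The jar is the amber one with the green cap at (309,281); pink (259,275) and yellow (355,301) are decoys. The extractor is at (169,195), with its catch facing the cup.

```bash
cat > h.py <<'E'
from cell import robot
import numpy as np, cv2
from scipy.spatial.transform import Rotation as R
def pose():
    s=robot.read_state(); T=np.eye(4); q=s["ee_rot"]; T[:3,:3]=R.from_quat([q[1],q[2],q[3],q[0]]).as_matrix(); T[:3,3]=s["eef_pos"]; return T
def cam(n,T=None):
    i=robot.camera_info(n); f=210/np.tan(np.radians(i["vfov"]/2))
    K=np.array([[f,0,i["cx"]],[0,f,i["cy"]],[0,0,1]]); W=i["world_from_camera"] if n!="wrist" else T@i["mount"]
    return K,np.array(i["D"]),np.array(W)
def ray(n,xy,T=None):
    K,D,W=cam(n,T); p=cv2.undistortPoints(np.float64([[xy]]),K,D)[0,0]
    return W[:3,3],W[:3,:3]@np.array([p[0],p[1],1])
def onz(n,xy,z,T=None):
    o,d=ray(n,xy,T); return o+d*(z-o[2])/d[2]
def tri(obs):
    A=np.zeros((3,3));b=np.zeros(3)
    for o,d in obs:
        d=d/np.linalg.norm(d);P=np.eye(3)-np.outer(d,d);A+=P;b+=P@o
    x=np.linalg.solve(A,b); return x,max(np.linalg.norm(np.cross(x-o,d/np.linalg.norm(d))) for o,d in obs)
def proj(n,P,T=None):
    K,D,W=cam(n,T); V=np.linalg.inv(W); return cv2.projectPoints(np.float64(P).reshape(-1,3),cv2.Rodrigues(V[:3,:3])[0],V[:3,3],K,D)[0][:,0]
E
python3 - <<'E'
from h import *
for n,a,b in(("lip",(176,168),(391,178)),("catch",(151,205),(354,158)),("ext",(169,198),(370,188)),("cmid",(323,245),(226,246)),("handle",(326,232),(224,239)),
 ("flask",(244,176),(335,190)),("cup",(143,237),(322,153)),("jar",(309,280),(189,198))):
    x,e=tri([ray("scene",a),ray("side",b)]); print(n,x.round(3),round(e,4))
E
```

```text
lip [ 0.405 -0.236  0.068] 0.0055
catch [ 0.559 -0.243  0.058] 0.004
ext [ 0.471 -0.238  0.001] 0.0052
cmid [0.513 0.26  0.006] 0.0028
handle [0.5   0.267 0.043] 0.0077
flask [ 0.416 -0.007  0.109] 0.0004
cup [ 0.664 -0.21   0.043] 0.0039
jar [0.679 0.262 0.061] 0.0014
```

Call:
drive_tool(moves=[{"x": 0.32,"y": -0.21,"z": -0.05,"spin": -66},{"x": 0.32,"y": -0.21,"z": -0.05,"spin": -66},{"x": 0.32,"y": -0.21,"z": -0.05,"spin": -66},{"x": 0.32,"y": -0.21,"z": -0.05,"spin": -66},{"x": 0.32,"y": -0.21,"z": -0.05,"spin": -66},{"x": 0.32,"y": -0.21,"z": -0.05,"spin": -66},{"x": 0.32,"y": -0.21,"z": -0.05,"spin": -66},{"x": 0.32,"y": -0.21,"z": -0.05,"spin": -66},{"x": 0.32,"y": -0.21,"z": -0.05,"spin": -66},{"x": 0.32,"y": -0.21,"z": -0.05,"spin": -66}])

```text
invalid input at $.moves[0]: expected keys x, y, z, spin, gripper
```

Call:
drive_tool(moves=[{"x": 0,"y": 0,"z": 0},{"x": 0,"y": 0,"z": 0},{"x": 0,"y": 0,"z": 0}])

```text
invalid input at $.moves[0]: expected keys x, y, z, spin, gripper
```

Run:
```python
from h import *
T=pose(); im=robot.camera("wrist"); cv2.imwrite("pics/w1.png",im); np.save("T1.npy",T)
print(T.round(4).tolist(), robot.read_state()["clock"],robot.read_state()["qpos"])
for n in("extractor","lip_edge","catch_tip"):
    print(n,[(np.round(d["xy"]).tolist(),round(d["conf"],2)) for d in robot.spot_point(n,"wrist")][:3])
```

```text
[[0.9107, 0.413, 0.0, 0.2582], [0.413, -0.9107, 0.0001, -0.5692], [0.0001, -0.0001, -1.0, 0.2453], [0.0, 0.0, 0.0, 1.0]] 1.25 [ 1.08208992  0.38339544  0.01639702  1.37008409 -0.00631778  1.38817666
 -0.04649196]
extractor []
lip_edge []
catch_tip []
```

View pics/w1.png

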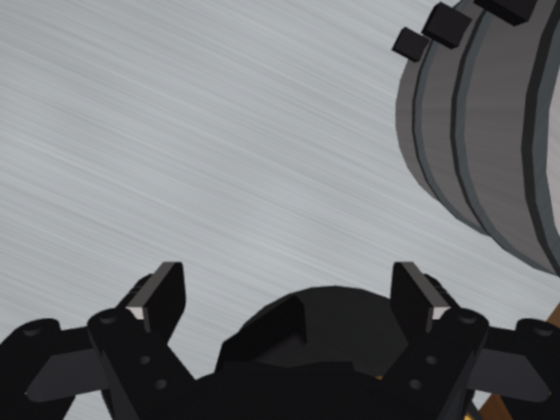

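Call:
drive_tool(moves=[{"x": 0.313,"y": -0.164,"z": -0.05,"spin": -66,"gripper": 100},{"x": 0.313,"y": -0.164,"z": -0.05,"spin": -66,"gripper": 100},{"x": 0.313,"y": -0.164,"z": -0.05,"spin": -66,"gripper": 100},{"x": 0.313,"y": -0.164,"z": -0.05,"spin": -66,"gripper": 100},{"x": 0.313,"y": -0.164,"z": -0.05,"spin": -66,"gripper": 100},{"x": 0.313,"y": -0.164,"z": -0.05,"spin": -66,"gripper": 100},{"x": 0.313,"y": -0.164,"z": -0.05,"spin": -66,"gripper": 100},{"x": 0.313,"y": -0.164,"z": -0.05,"spin": -66,"gripper": 100},{"x": 0.313,"y": -0.164,"z": -0.05,"spin": -66,"gripper": 100},{"x": 0.313,"y": -0.164,"z": -0.05,"spin": -66,"gripper": 100}])

```text
clock: 2.4
eef_pos: [0.4747, -0.2917, 0.2951]
ee_rot: [-0.0, 0.706, 0.708, -0.0]
force: [-1.3, 0.1, 0.1]
finger_gap: 0.0853
```

Call:
drive_tool(moves=[{"x": 0,"y": 0,"z": 0,"spin": 0,"gripper": 100},{"x": 0,"y": 0,"z": 0,"spin": 0,"gripper": 100},{"x": 0,"y": 0,"z": 0,"spin": 0,"gripper": 100}])

```text
clock: 2.7
eef_pos: [0.4749, -0.2915, 0.2952]
ee_rot: [-0.0, 0.706, 0.709, -0.0]
force: [-0.1, 0.8, 0.5]
finger_gap: 0.0856
```

Run:
```python
from h import *
T=pose(); im=robot.camera("wrist"); cv2.imwrite("pics/w2.png",im); np.save("T2.npy",T)
print(T.round(4).tolist(), robot.read_state()["clock"],robot.read_state()["qpos"])
for n in("extractor","lip_edge","catch_tip"):
    print(n,[(np.round(d["xy"]).tolist(),round(d["conf"],2)) for d in robot.spot_point(n,"wrist")][:3])
```

```text
[[-0.0042, 1.0, -0.0003, 0.4749], [1.0, 0.0042, 0.0, -0.2915], [0.0, -0.0003, -1.0, 0.2952], [0.0, 0.0, 0.0, 1.0]] 2.75 [ 0.75900783  0.23649598 -0.32580546  1.46219418  0.07562092  1.45549795
  0.43784655]
extractor [([286.0, 122.0], 0.91)]
lip_edge [([215.0, 124.0], 0.79)]
catch_tip [([369.0, 129.0], 0.64)]
```

View pics/w2.png

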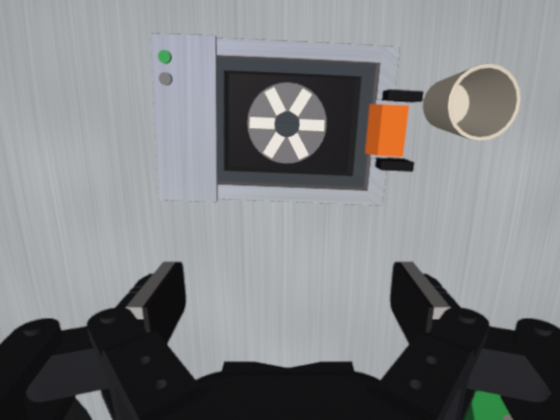

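The wrist picture shows the extractor clearly: lip edge at column 217 (rows 36–202), opening to about column 378, orange catch at (387,130), and the cup beyond at (470,100). I'll fit its pose to the known geometry.

```bash
cat >> h.py <<'E'
def X(p,P):
    P=np.float64(P)/1000; c,s=np.cos(p[2]),np.sin(p[2]); return np.c_[p[0]+c*P[:,0]-s*P[:,1],p[1]+s*P[:,0]+c*P[:,1],P[:,2]]
E
python3 - <<'E'
from h import *
from scipy.optimize import least_squares
T=np.load("T2.npy")
pts=[(-132,81,72,152,34),(-132,-81,72,160,203),(-70,81,72,216,37),(-70,-81,72,217,202),(90,65,58,380,63),(90,-65,58,368,190),(115,81,58,399,47),(115,-81,58,383,205)]
P=np.array(pts,float)
r=least_squares(lambda p:(proj("wrist",X(p,P[:,:3]),T)-P[:,3:]).ravel(),[.475,-.24,0],loss="soft_l1")
print(r.x, (r.fun.reshape(-1,2)).round(1).tolist())
np.save("ext.npy",r.x)
im=cv2.imread("pics/w2.png"); S=3; x0,y0=140,20
big=cv2.resize(im[y0:y0+195,x0:x0+265],None,fx=S,fy=S,interpolation=cv2.INTER_CUBIC)
def poly(q,col,cl=True):
    u=((proj("wrist",X(r.x,q),T)-[x0,y0]+.5)*S).round().astype(int); cv2.polylines(big,[u],cl,col,1)
poly([(-132,81,72),(-132,-81,72),(-70,-81,72),(-70,81,72)],(0,0,255))
poly([(-70,65,58),(90,65,58),(90,-65,58),(-70,-65,58)],(0,255,0))
poly([(115,81,58),(115,-81,58)],(255,0,0),False)
poly([(92,25,75),(92,-25,75),(118,-25,75),(118,25,75)],(255,0,0))
for y in(-39,29): poly([(95,y,80),(95,y+10,80),(129,y+10,80),(129,y,80)],(0,255,255))
cv2.imwrite("pics/w2o.png",big)
E
```

```text
[ 0.47324649 -0.23853233 -0.03168851] [[-2.0, 0.7], [-1.0, -2.2], [-0.6, -0.9], [0.5, 0.9], [-0.0, -0.2], [-0.1, 0.5], [7.6, 0.0], [6.1, 0.6]]
```

View pics/w2o.png

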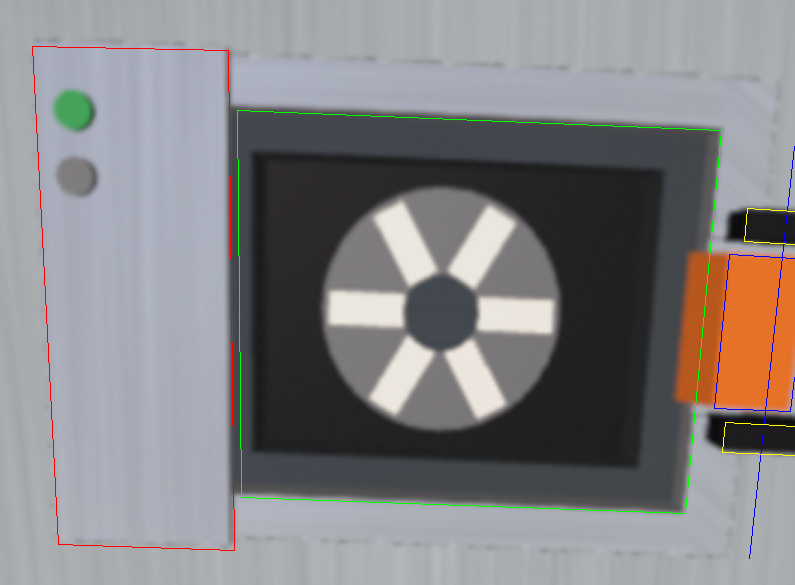

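The overlay fits to within about 1 mm (green opening and red lip lie on the edges). Next I move on to the cassette.

Call:
drive_tool(moves=[{"x": 0.5,"y": 0.035,"z": 0,"spin": 0,"gripper": 100},{"x": 0.5,"y": 0.035,"z": 0,"spin": 0,"gripper": 100},{"x": 0.5,"y": 0.035,"z": 0,"spin": 0,"gripper": 100},{"x": 0.5,"y": 0.035,"z": 0,"spin": 0,"gripper": 100},{"x": 0.5,"y": 0.035,"z": 0,"spin": 0,"gripper": 100},{"x": 0.5,"y": 0.035,"z": 0,"spin": 0,"gripper": 100},{"x": 0.5,"y": 0.035,"z": 0,"spin": 0,"gripper": 100},{"x": 0.5,"y": 0.035,"z": 0,"spin": 0,"gripper": 100},{"x": 0.5,"y": 0.035,"z": 0,"spin": 0,"gripper": 100},{"x": 0.5,"y": 0.035,"z": 0,"spin": 0,"gripper": 100}])

```text
clock: 3.9
eef_pos: [0.5069, 0.2103, 0.2957]
ee_rot: [0.0, 0.705, 0.709, 0.0]
force: [0.7, -0.2, 1.1]
finger_gap: 0.0852
```

Call:
drive_tool(moves=[{"x": 0,"y": 0,"z": 0,"spin": 0,"gripper": 100},{"x": 0,"y": 0,"z": 0,"spin": 0,"gripper": 100},{"x": 0,"y": 0,"z": 0,"spin": 0,"gripper": 100}])

```text
clock: 4.2
eef_pos: [0.5073, 0.2074, 0.2952]
ee_rot: [0.0, 0.705, 0.709, -0.0]
force: [0.3, -0.1, -0.2]
finger_gap: 0.0854
```

Run:
```python
from h import *
T=pose(); im=robot.camera("wrist"); cv2.imwrite("pics/w3.png",im); np.save("T3.npy",T)
print(T.round(4).tolist(), robot.read_state()["clock"],robot.read_state()["qpos"])
for n in("cassette_mid","handle","end_a"):
    print(n,[(np.round(d["xy"]).tolist(),round(d["conf"],2)) for d in robot.spot_point(n,"wrist")][:3])
```

```text
[[-0.0055, 1.0, -0.0001, 0.5073], [1.0, 0.0055, -0.0006, 0.2074], [-0.0006, -0.0001, -1.0, 0.2952], [0.0, 0.0, 0.0, 1.0]] 4.25 [ 0.12046534  0.26459064 -0.69851569  1.47345727  0.17056432  1.46540031
 -0.57441638]
cassette_mid [([64.0, 118.0], 0.96), ([453.0, 128.0], 0.7), ([281.0, 125.0], 0.64)]
handle [([281.0, 120.0], 0.96), ([44.0, 115.0], 0.65)]
end_a [([84.0, 186.0], 0.96), ([225.0, 64.0], 0.94), ([334.0, 172.0], 0.69)]
```

View pics/w3.png

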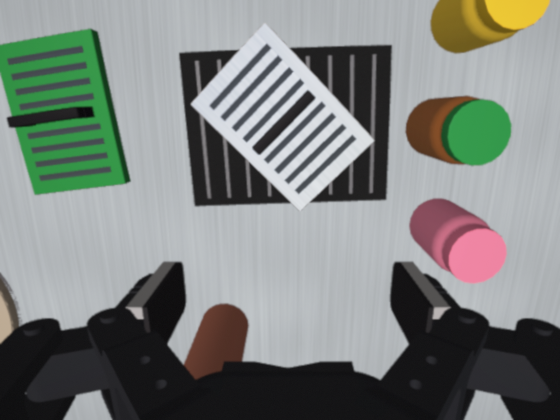

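This shows the silver cassette on the mat, corners at (265,24), (374,140), (302,210), (192,101), handle about (284,124); the green one is left at (65,115), and amber, pink and yellow jars are on the right. The choice is confirmed: non-green, on the mat, large. I'll fit its pose.

Run:
```python
from h import *
from scipy.optimize import least_squares
T=np.load("T3.npy"); im=cv2.imread("pics/w3.png")
g=cv2.cvtColor(im,cv2.COLOR_BGR2GRAY)
c=np.float32([[265,24],[374,140],[302,210],[192,101]]).reshape(-1,1,2)
c=cv2.cornerSubPix(g,c.copy(),(4,4),(-1,-1),(3,50,.01))[:,0]; print(c)
M=np.array([(-88,60,22),(88,60,22),(88,-60,22),(-88,-60,22)],float)
r=least_squares(lambda p:(proj("wrist",X(p,M),T)-c).ravel(),[.51,.262,-.8]); print(r.x,np.degrees(r.x[2]),r.fun.reshape(-1,2).round(1).tolist())
np.save("cas.npy",r.x)
b=[proj("wrist",X(r.x,[(0,s*42,54)]),T)[0].round(1) for s in(1,-1)]; print("bar ends pred",b)
S=3;x0,y0=180,15
big=cv2.resize(im[y0:y0+200,x0:x0+265],None,fx=S,fy=S,interpolation=cv2.INTER_CUBIC)
for q in(M,[(-6,42,54),(6,42,54),(6,-42,54),(-6,-42,54)]):
    cv2.polylines(big,[((proj("wrist",X(r.x,q),T)-[x0,y0]+.5)*S).round().astype(int)],True,(0,0,255),1)
cv2.imwrite("pics/w3o.png",big)
d=T[:3,:3].T@(np.r_[r.x[:2],0]-np.r_[T[:2,3],0]); print("tool shift",d)
```

```text
[[264.20087   22.416126]
 [374.10736  140.21294 ]
 [299.4605   210.16469 ]
 [189.83066  103.7121  ]]
[ 0.50112583  0.26282021 -0.78205789] -44.80861630907066 [[0.1, -1.0], [0.3, -0.0], [0.0, 1.0], [-0.4, 0.3]]
bar ends pred [array([311.7,  93.3]), array([254.6, 151.6])]
tool shift [ 5.54619396e-02 -5.84156619e-03 -3.52804431e-05]
```

View pics/w3o.png

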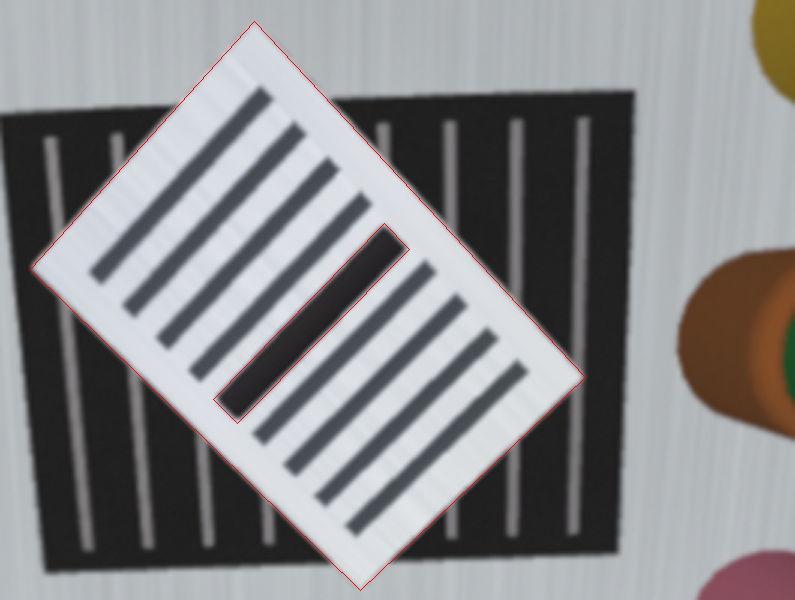

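The cassette overlay matches on all four corners and the bar. Moving to grasp.

Call:
drive_tool(moves=[{"x": 0.0555,"y": -0.005,"z": 0.15,"spin": 45.1,"gripper": 100},{"x": 0.0555,"y": -0.005,"z": 0.15,"spin": 45.1,"gripper": 100},{"x": 0.0555,"y": -0.005,"z": 0.15,"spin": 45.1,"gripper": 100},{"x": 0.0555,"y": -0.005,"z": 0.15,"spin": 45.1,"gripper": 100},{"x": 0.0555,"y": -0.005,"z": 0.15,"spin": 45.1,"gripper": 100},{"x": 0.0555,"y": -0.005,"z": 0.15,"spin": 45.1,"gripper": 100},{"x": 0.0555,"y": -0.005,"z": 0.15,"spin": 45.1,"gripper": 100},{"x": 0.0555,"y": -0.005,"z": 0.15,"spin": 45.1,"gripper": 100},{"x": 0.0555,"y": -0.005,"z": 0.15,"spin": 45.1,"gripper": 100}])

```text
clock: 5.3
eef_pos: [0.5018, 0.2636, 0.1456]
ee_rot: [0.0, 0.923, 0.385, 0.0]
force: [-0.3, 0.4, -0.4]
finger_gap: 0.0854
```

Run:
```python
from h import *
T=pose();c=np.load("cas.npy"); print(T.round(4).tolist()); print(T[:3,:3].T@(np.r_[c[:2],.045]-T[:3,3]), np.degrees(np.arctan2(T[1,1],T[0,1])-c[2]))
```

```text
[[0.7032, 0.711, 0.0004, 0.5018], [0.711, -0.7032, 0.0001, 0.2636], [0.0004, 0.0002, -1.0, 0.1456], [0.0, 0.0, 0.0, 1.0]]
[-1.04834469e-03  1.02630473e-05  1.00562381e-01] 0.1281779026424718
```

Call:
drive_tool(moves=[{"x": -0.001,"y": 0,"z": 0.05,"spin": 0,"gripper": 100},{"x": -0.001,"y": 0,"z": 0.08,"spin": 0,"gripper": 100},{"x": -0.001,"y": 0,"z": 0.1,"spin": 0,"gripper": 100},{"x": -0.001,"y": 0,"z": 0.1,"spin": 0,"gripper": 100},{"x": -0.001,"y": 0,"z": 0.1,"spin": 0,"gripper": 0},{"x": -0.001,"y": 0,"z": 0.1,"spin": 0,"gripper": 0},{"x": -0.001,"y": 0,"z": 0.1,"spin": 0,"gripper": 0},{"x": -0.001,"y": 0,"z": 0.1,"spin": 0,"gripper": 0},{"x": -0.001,"y": 0,"z": 0.1,"spin": 0,"gripper": 0},{"x": -0.001,"y": 0,"z": 0.1,"spin": 0,"gripper": 0}])

```text
clock: 6.3
eef_pos: [0.5013, 0.2635, 0.0462]
ee_rot: [-0.0, 0.923, 0.385, 0.001]
force: [-1.0, -1.1, 5.7]
finger_gap: 0.0108
```

Call:
drive_tool(moves=[{"x": 0,"y": 0,"z": 0,"spin": 0,"gripper": 0},{"x": 0,"y": 0,"z": 0,"spin": 0,"gripper": 0},{"x": 0,"y": 0,"z": -0.03,"spin": 0,"gripper": 0},{"x": 0,"y": 0,"z": -0.06,"spin": 0,"gripper": 0},{"x": 0,"y": 0,"z": -0.1,"spin": 0,"gripper": 0},{"x": 0,"y": 0,"z": -0.15,"spin": 0,"gripper": 0},{"x": 0,"y": 0,"z": -0.2,"spin": 0,"gripper": 0},{"x": 0,"y": 0,"z": -0.25,"spin": 0,"gripper": 0},{"x": 0,"y": 0,"z": -0.27,"spin": 0,"gripper": 0},{"x": 0,"y": 0,"z": -0.27,"spin": 0,"gripper": 0}])

```text
clock: 7.3
eef_pos: [0.5016, 0.2642, 0.3187]
ee_rot: [-0.0, 0.923, 0.385, 0.003]
force: [-0.5, 0.6, -3.6]
finger_gap: 0.0107
```

Run:
```python
from h import *
T=pose(); im=robot.camera("wrist"); cv2.imwrite("pics/w4.png",im); np.save("T4.npy",T); s=robot.read_state()
print(T.round(4).tolist(),s["clock"],s["force"],s["torque"],s["finger_gap"])
```

```text
[[0.7032, 0.7109, 0.0052, 0.5016], [0.7109, -0.7033, 0.0026, 0.2642], [0.0055, 0.0019, -1.0, 0.3187], [0.0, 0.0, 0.0, 1.0]] 7.35 [-0.00725499 -0.69716082 -4.9978149 ] [-0.04687231 -0.00891683 -0.00754363] 0.010514694121471577
```

View pics/w4.png

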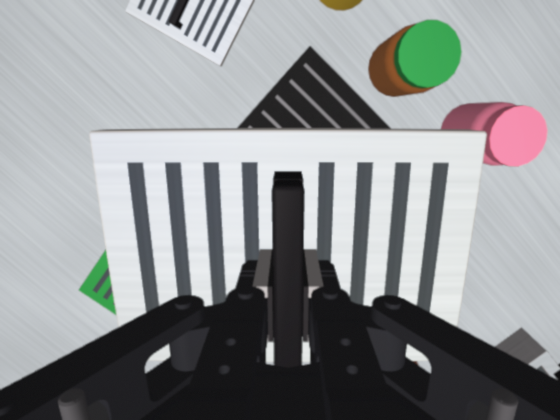

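Held squarely: the plate's far edge runs level at row 131 from column 92 to 485, centred on the tool, and the wrist reads about 5 N. Now to carry it over the extractor.

```bash
cat >> h.py <<'E'
OFF=np.array([-.0006,.0004])
def go(ex,ey,z):
    "tool shift so that held cassette centre is at extractor (ex,ey) mm, TCP at world z"
    T=pose(); e=np.load("ext.npy"); p=X(e,[(ex,ey,0)])[0]
    yt=np.array([np.cos(e[2]),np.sin(e[2])]); xt=np.array([-yt[1],yt[0]])
    p[:2]-=xt*OFF[0]+yt*OFF[1]; p[2]=z
    a=np.arctan2(T[1,1],T[0,1]); xx=np.array([-np.sin(a),np.cos(a)]); yy=np.array([np.cos(a),np.sin(a)]); d=p-T[:3,3]
    print("shift x,y,z",np.round([xx@d[:2],yy@d[:2],-d[2]],4),"spin",round(-np.degrees(e[2]-a),2))
def where():
    T=pose(); e=np.load("ext.npy"); d=T[:2,3]-e[:2]; c,s=np.cos(e[2]),np.sin(e[2]); st=robot.read_state()
    print("TCP in ext mm",np.round([1e3*(c*d[0]+s*d[1]),1e3*(-s*d[0]+c*d[1]),1e3*T[2,3]],1),"yaw err",np.round(np.degrees(np.arctan2(T[1,1],T[0,1])-e[2]),2),"F",np.round(st["force"],1),"gap",round(st["finger_gap"],4),"t",round(st["clock"],2))
E
python3 -c "
from h import *
go(25,0,.32);where()"
```

```text
shift x,y,z [-0.3593  0.351  -0.0042] spin -42.88
TCP in ext mm [ 11.8 502.7 315.8] yaw err -42.88 F [-0.  -0.7 -5. ] gap 0.0105 t 7.35
```

Call:
drive_tool(moves=[{"x": -0.03,"y": 0.03,"z": -0.004,"spin": -4,"gripper": 0},{"x": -0.07,"y": 0.07,"z": -0.004,"spin": -9,"gripper": 0},{"x": -0.11,"y": 0.11,"z": -0.004,"spin": -14,"gripper": 0},{"x": -0.15,"y": 0.147,"z": -0.004,"spin": -19,"gripper": 0},{"x": -0.19,"y": 0.186,"z": -0.004,"spin": -24,"gripper": 0},{"x": -0.23,"y": 0.225,"z": -0.004,"spin": -29,"gripper": 0},{"x": -0.27,"y": 0.264,"z": -0.004,"spin": -34,"gripper": 0},{"x": -0.31,"y": 0.303,"z": -0.004,"spin": -39,"gripper": 0},{"x": -0.34,"y": 0.332,"z": -0.004,"spin": -42.9,"gripper": 0},{"x": -0.359,"y": 0.351,"z": -0.004,"spin": -42.9,"gripper": 0}])

```text
clock: 8.35
eef_pos: [0.4963, -0.231, 0.3162]
ee_rot: [-0.002, 0.717, 0.697, -0.001]
force: [1.4, -0.3, -2.7]
finger_gap: 0.0106
```

Call:
drive_tool(moves=[{"x": 0,"y": 0,"z": 0.04,"spin": 0,"gripper": 0},{"x": 0,"y": 0,"z": 0.08,"spin": 0,"gripper": 0},{"x": 0,"y": 0,"z": 0.12,"spin": 0,"gripper": 0},{"x": 0,"y": 0,"z": 0.15,"spin": 0,"gripper": 0},{"x": 0,"y": 0,"z": 0.15,"spin": 0,"gripper": 0},{"x": 0,"y": 0,"z": 0.15,"spin": 0,"gripper": 0}])

```text
clock: 8.95
eef_pos: [0.4968, -0.2288, 0.1681]
ee_rot: [-0.002, 0.718, 0.696, -0.001]
force: [0.7, -0.4, -1.1]
finger_gap: 0.0109
```

Run:
```python
from h import *
where(); go(25,0,.125)
T=pose(); im=robot.camera("wrist"); np.save("T5.npy",T); cv2.imwrite("pics/w5.png",im); s=robot.camera("side"); cv2.imwrite("pics/s5.png",s)
print(T.round(4).tolist())
k=s[80:260,250:470]; k=cv2.resize(k,(440,360),interpolation=cv2.INTER_CUBIC); cv2.imwrite("pics/c5.png",np.hstack([cv2.resize(im,(360,270))[:, :], cv2.resize(k,(330,270))]))
```

```text
TCP in ext mm [ 23.2  10.5 168.1] yaw err 0.02 F [ 0.7 -0.4 -1.1] gap 0.0109 t 8.95
shift x,y,z [-0.0099  0.0014  0.0431] spin 0.02
[[0.0314, 0.9995, -0.0032, 0.4968], [0.9995, -0.0314, 0.0016, -0.2288], [0.0015, -0.0032, -1.0, 0.1681], [0.0, 0.0, 0.0, 1.0]]
```

View pics/c5.png

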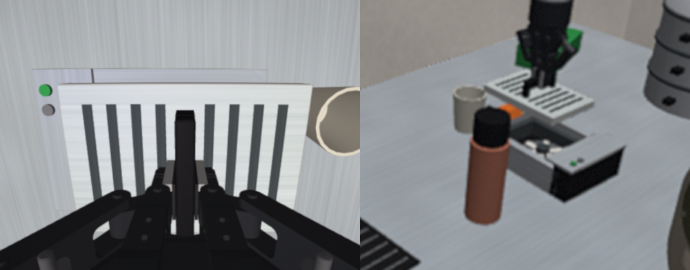

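Picture: the cassette (left half, wrist view) is squarely aligned above the extractor, with the cup right at about (340,120) clear. The arm stopped 10 mm short sideways, so I'll correct and descend to just above the guides.

Call:
drive_tool(moves=[{"x": -0.01,"y": 0.001,"z": 0.01,"spin": 0,"gripper": 0},{"x": -0.01,"y": 0.001,"z": 0.03,"spin": 0,"gripper": 0},{"x": -0.01,"y": 0.001,"z": 0.036,"spin": 0,"gripper": 0},{"x": -0.01,"y": 0.001,"z": 0.036,"spin": 0,"gripper": 0},{"x": -0.01,"y": 0.001,"z": 0.036,"spin": 0,"gripper": 0}])

```text
clock: 9.55
eef_pos: [0.499, -0.2394, 0.1341]
ee_rot: [0.0, 0.718, 0.696, 0.0]
force: [-0.2, 0.7, -2.8]
finger_gap: 0.0107
```

Run:
```python
from h import *
where(); go(25,0,.124)
T=pose(); im=robot.camera("wrist"); np.save("T6.npy",T); cv2.imwrite("pics/w6.png",im)
M=robot.camera_info("wrist")["mount"]
# held-plate top edge corners, in tool frame, upper/lower edges
for z in(.024,.04):
    q=(T[:3,:3]@np.array([[.0594,s*.088+.0004,z] for s in(-1,1)]).T).T+T[:3,3]; print("plate pred",z,proj("wrist",q,T).round(1).tolist())
e=np.load("ext.npy"); print("ext +y edge pred",proj("wrist",X(e,[(-60,81,58),(60,81,58),(-132,81,72),(-70,81,72)]),T).round(1).tolist())
g=cv2.cvtColor(im,cv2.COLOR_BGR2GRAY)
for c in(150,200,350,420):
    d=np.diff(g[:200,c].astype(int)); i=np.argsort(-abs(d))[:8]; print(c,sorted((int(k),int(d[k])) for k in i))
for r in(150,170):
    d=np.diff(g[r].astype(int)); print("row",r,[(int(k),int(d[k])) for k in range(559) if abs(d[k])>25 and (k<130 or k>430)])
```

```text
TCP in ext mm [ 25.7  -0.  134.1] yaw err 0.02 F [-0.2  0.7 -2.8] gap 0.0107 t 9.55
shift x,y,z [ 0.0006 -0.0011  0.0101] spin 0.02
plate pred 0.024 [[89.6, 132.6], [489.4, 132.8]]
plate pred 0.04 [[107.5, 130.4], [471.2, 130.7]]
ext +y edge pred [[137.4, 88.0], [349.3, 87.1], [-0.7, 90.0], [108.2, 86.8]]
150 [(87, 12), (113, -26), (114, -52), (115, -25), (128, 23), (129, 38), (130, 38), (131, 20)]
200 [(84, -15), (113, -37), (114, -43), (115, -15), (127, 15), (128, 31), (129, 44), (130, 29)]
350 [(113, -18), (114, -42), (115, -38), (127, 15), (128, 30), (129, 46), (130, 28), (131, 16)]
420 [(86, -12), (88, 12), (127, -22), (128, -34), (129, 18), (130, 39), (131, 21), (132, 11)]
row 150 [(483, -45), (484, -31), (538, 29), (539, 41), (540, 26), (546, -35), (547, -33)]
row 170 [(40, 34), (41, 42), (42, 27), (126, -30), (127, -65), (128, -41), (431, -55), (432, -51), (446, 54), (447, 69), (480, -38), (481, -39), (527, 41), (528, 48), (534, -36), (535, -27)]
```

Call:
drive_tool(moves=[{"x": 0,"y": -0.001,"z": 0.006,"spin": 0,"gripper": 0},{"x": 0,"y": -0.001,"z": 0.01,"spin": 0,"gripper": 0},{"x": 0,"y": -0.001,"z": 0.012,"spin": 0,"gripper": 0},{"x": 0,"y": -0.001,"z": 0.012,"spin": 0,"gripper": 0}])

```text
clock: 10.0
eef_pos: [0.4973, -0.239, 0.1209]
ee_rot: [-0.0, 0.718, 0.696, -0.0]
force: [-1.0, 0.6, -3.9]
finger_gap: 0.0104
```

Call:
drive_tool(moves=[{"x": 0,"y": 0,"z": 0.002,"spin": 0,"gripper": 0},{"x": 0,"y": 0,"z": 0.003,"spin": 0,"gripper": 0},{"x": 0,"y": 0,"z": 0.003,"spin": 0,"gripper": 0}])

```text
clock: 10.3
eef_pos: [0.4976, -0.2393, 0.1189]
ee_rot: [0.0, 0.718, 0.696, 0.0]
force: [-3.6, 1.0, 4.3]
finger_gap: 0.011
```

```bash
python3 -c "
from h import *
where(); print(robot.read_state()['torque'])"
```

```text
TCP in ext mm [ 24.3   0.  118.9] yaw err 0.01 F [-3.6  1.   4.3] gap 0.011 t 10.3
[0.22884378 0.54026457 0.08157199]
```

Call:
drive_tool(moves=[{"x": 0,"y": -0.001,"z": 0.002,"spin": 0,"gripper": 14},{"x": 0,"y": -0.002,"z": 0.004,"spin": 0,"gripper": 15},{"x": 0,"y": -0.003,"z": 0.006,"spin": 0,"gripper": 16},{"x": 0,"y": -0.004,"z": 0.008,"spin": 0,"gripper": 17},{"x": 0,"y": -0.006,"z": 0.01,"spin": 0,"gripper": 18},{"x": 0,"y": -0.007,"z": 0.012,"spin": 0,"gripper": 19},{"x": 0,"y": -0.007,"z": 0.014,"spin": 0,"gripper": 20},{"x": 0,"y": -0.007,"z": 0.014,"spin": 0,"gripper": 20},{"x": 0,"y": -0.007,"z": 0.014,"spin": 0,"gripper": 20}])

```text
clock: 11.2
eef_pos: [0.4906, -0.2389, 0.1043]
ee_rot: [0.0, 0.718, 0.696, 0.0]
force: [1.5, -0.7, -0.4]
finger_gap: 0.0171
```

Run:
```python
from h import *
where(); T=pose(); np.save("T7.npy",T); im=robot.camera("wrist"); cv2.imwrite("pics/w7.png",im); s=robot.camera("side"); c=robot.camera("scene"); cv2.imwrite("pics/s7.png",s); cv2.imwrite("pics/c7.png",c)
k=cv2.resize(s[110:215,310:430],(400,350),interpolation=cv2.INTER_CUBIC)
m=cv2.resize(c[140:245,110:230],(400,350),interpolation=cv2.INTER_CUBIC)
w=cv2.resize(im,(333,250)); w=np.hstack([w,np.zeros((250,467,3),np.uint8)])
cv2.imwrite("pics/m7.png",np.vstack([w,np.hstack([k,m])]))
```

```text
TCP in ext mm [1.740e+01 1.000e-01 1.043e+02] yaw err 0.01 F [ 1.5 -0.7 -0.4] gap 0.0171 t 11.2
```

View pics/m7.png

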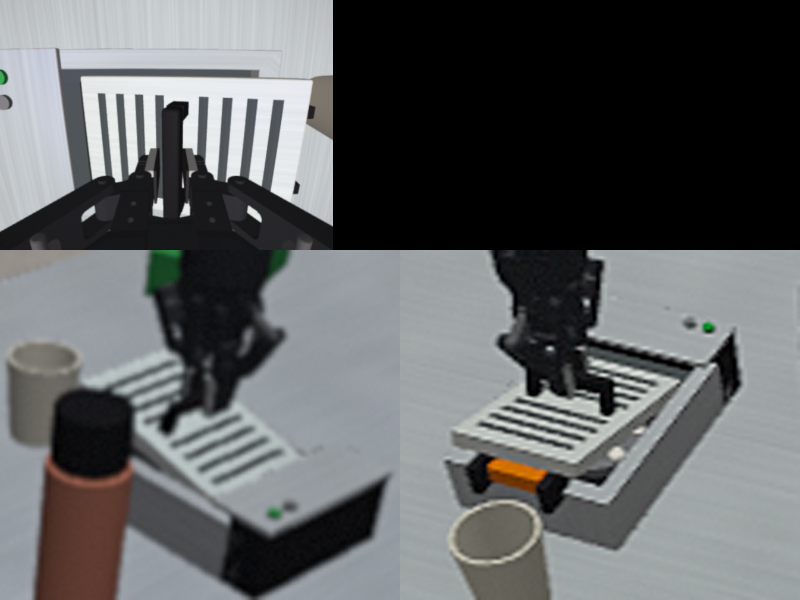

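The side and scene views show the cassette pitched as planned: lip end down in the opening, catch end resting on the guides, bar loose between the jaws. Now to slide it in under the lip.

Call:
drive_tool(moves=[{"x": 0,"y": -0.003,"z": 0,"spin": 0,"gripper": 20},{"x": 0,"y": -0.006,"z": 0,"spin": 0,"gripper": 20},{"x": 0,"y": -0.009,"z": 0.001,"spin": 0,"gripper": 20},{"x": 0,"y": -0.012,"z": 0.002,"spin": 0,"gripper": 20},{"x": 0,"y": -0.015,"z": 0.003,"spin": 0,"gripper": 20},{"x": 0,"y": -0.017,"z": 0.004,"spin": 0,"gripper": 20},{"x": 0,"y": -0.017,"z": 0.004,"spin": 0,"gripper": 20}])

```text
clock: 12.05
eef_pos: [0.473, -0.2384, 0.1001]
ee_rot: [-0.0, 0.718, 0.696, -0.0]
force: [1.2, 0.5, 1.0]
finger_gap: 0.0167
```

```bash
python3 -c "
from h import *
where()"
```

```text
TCP in ext mm [-3.000e-01  1.000e-01  1.001e+02] yaw err -0.0 F [1.2 0.5 1. ] gap 0.0167 t 12.05
```

Call:
drive_tool(moves=[{"x": 0,"y": -0.002,"z": 0.001,"spin": 0,"gripper": 20},{"x": 0,"y": -0.004,"z": 0.002,"spin": 0,"gripper": 20},{"x": 0,"y": -0.004,"z": 0.002,"spin": 0,"gripper": 20}])

```text
clock: 12.35
eef_pos: [0.4686, -0.2382, 0.0978]
ee_rot: [-0.001, 0.718, 0.696, -0.0]
force: [1.3, 1.2, 0.3]
finger_gap: 0.017
```

Run:
```python
from h import *
where(); T=pose(); np.save("T8.npy",T); im=robot.camera("wrist"); cv2.imwrite("pics/w8.png",im); s=robot.camera("side"); c=robot.camera("scene"); cv2.imwrite("pics/s8.png",s); cv2.imwrite("pics/c8.png",c)
for cm in("side","scene"):
  for n in("end_a","handle","cassette_mid"): print(cm,n,[(np.round(d["xy"]).tolist(),round(d["conf"],2)) for d in robot.spot_point(n,cm)][:6])
k=cv2.resize(s[110:215,310:430],(400,350),interpolation=cv2.INTER_CUBIC)
m=cv2.resize(c[140:245,110:230],(400,350),interpolation=cv2.INTER_CUBIC)
w=cv2.resize(im[:188],(744,250)); w=np.hstack([w,np.zeros((250,56,3),np.uint8)])
cv2.imwrite("pics/m8.png",np.vstack([w,np.hstack([k,m])]))
```

```text
TCP in ext mm [-4.7  0.2 97.8] yaw err -0.0 F [1.3 1.2 0.3] gap 0.017 t 12.35
side end_a [([109.0, 292.0], 0.93), ([157.0, 261.0], 0.89), ([325.0, 292.0], 0.85), ([264.0, 340.0], 0.8), ([397.0, 186.0], 0.7), ([352.0, 154.0], 0.65)]
side handle [([374.0, 162.0], 0.78), ([137.0, 268.0], 0.68), ([298.0, 304.0], 0.61)]
side cassette_mid [([138.0, 275.0], 0.89), ([372.0, 170.0], 0.71), ([298.0, 314.0], 0.59)]
scene end_a [([429.0, 281.0], 0.98), ([378.0, 188.0], 0.81), ([321.0, 180.0], 0.76), ([380.0, 278.0], 0.65), ([150.0, 198.0], 0.63), ([182.0, 175.0], 0.59)]
scene handle [([164.0, 174.0], 0.85), ([404.0, 274.0], 0.85), ([349.0, 177.0], 0.71)]
scene cassette_mid [([403.0, 278.0], 0.87), ([166.0, 189.0], 0.86), ([347.0, 189.0], 0.75)]
```

View pics/m8.png

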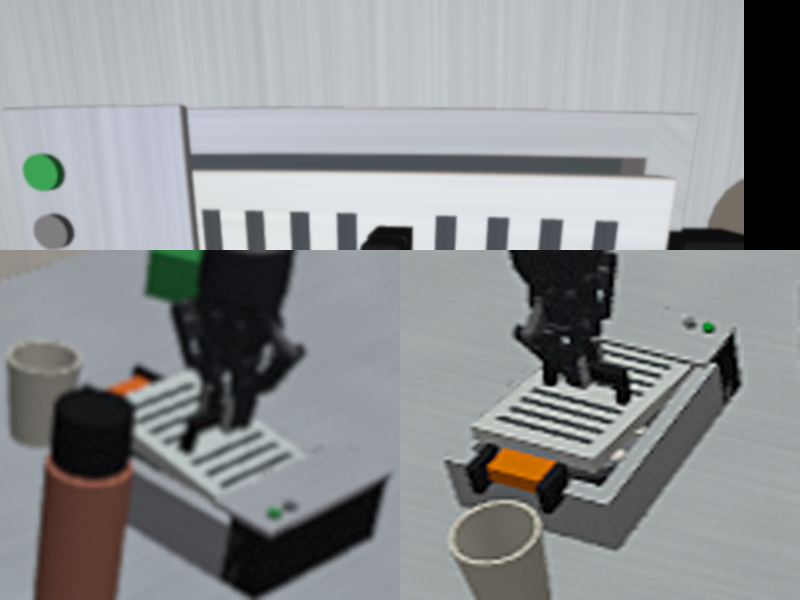

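The lip end is now under the lip; the catch end has come off the guides and lies at the top of the catch. I'll push a little more and watch the force.

Call:
drive_tool(moves=[{"x": 0,"y": -0.002,"z": 0.001,"spin": 0,"gripper": 20},{"x": 0,"y": -0.003,"z": 0.001,"spin": 0,"gripper": 20},{"x": 0,"y": -0.003,"z": 0.001,"spin": 0,"gripper": 20}])

```text
clock: 13.1
eef_pos: [0.4663, -0.2381, 0.0973]
ee_rot: [-0.0, 0.718, 0.696, -0.0]
force: [-0.2, -0.1, -0.2]
finger_gap: 0.0168
```

Run:
```python
from h import *
where(); T=pose(); im=robot.camera("wrist"); cv2.imwrite("pics/w9.png",im); np.save("T9.npy",T)
e=np.load("ext.npy"); g=cv2.cvtColor(im,cv2.COLOR_BGR2GRAY)
def ex(p): d=p[:2]-e[:2];c,s=np.cos(e[2]),np.sin(e[2]); return (1e3*np.array([c*d[0]+s*d[1],-s*d[0]+c*d[1]])).round(1)
old=cv2.imread("pics/w8.png",0)
print("old corner",ex(onz("wrist",(508,135),.09,np.load("T8.npy"))))
for nm,q,TT in(("8",old,np.load("T8.npy")),("9",g,T)):
  for r in(150,165):
    d=np.diff(q[r].astype(int)); ks=[(int(k),int(d[k])) for k in range(450,559) if abs(d[k])>20]; print(nm,r,ks,[ex(onz("wrist",(k+.5,r),.09,TT)).tolist() for k,_ in ks[:1]])
```

```text
TCP in ext mm [-6.9  0.2 97.3] yaw err 0.01 F [-0.2 -0.1 -0.2] gap 0.0168 t 13.1
old corner [82.  59.8]
8 150 [(540, -27)] [[96.7, 54.1]]
8 165 [(532, -27), (533, -28)] [[94.4, 48.0]]
9 150 [(543, -24), (544, -28)] [[95.4, 54.1]]
9 165 [(535, -24), (536, -32)] [[93.1, 48.0]]
```

Call:
drive_tool(moves=[{"x": 0,"y": -0.002,"z": 0.001,"spin": 0,"gripper": 20},{"x": 0,"y": -0.003,"z": 0.001,"spin": 0,"gripper": 20},{"x": 0,"y": -0.003,"z": 0.001,"spin": 0,"gripper": 20}])

```text
clock: 13.45
eef_pos: [0.4649, -0.2381, 0.0969]
ee_rot: [0.001, 0.718, 0.696, 0.001]
force: [6.5, -0.9, -0.8]
finger_gap: 0.0174
```

```bash
python3 -c "
from h import *
where();T=pose(); im=robot.camera('wrist'); cv2.imwrite('pics/w10.png',im); np.save('T10.npy',T)
e=np.load('ext.npy')
# white->dark/grey horizontal profile of plate right end just below its far edge
for n in(8,9,10):
    g=cv2.imread(f'pics/w{n}.png'); print(n,[ (c,g[142,c].tolist()) for c in range(490,525,3)])
"
```

```text
TCP in ext mm [-8.3  0.1 96.9] yaw err 0.04 F [ 6.5 -0.9 -0.8] gap 0.0174 t 13.45
8 [(490, [232, 227, 224]), (493, [231, 227, 224]), (496, [231, 227, 224]), (499, [231, 227, 224]), (502, [231, 227, 224]), (505, [230, 227, 223]), (508, [201, 200, 199]), (511, [194, 191, 187]), (514, [196, 193, 188]), (517, [188, 186, 183]), (520, [195, 192, 188]), (523, [192, 189, 184])]
9 [(490, [230, 227, 224]), (493, [230, 227, 224]), (496, [230, 227, 223]), (499, [231, 227, 224]), (502, [231, 227, 223]), (505, [228, 225, 222]), (508, [194, 193, 191]), (511, [194, 191, 186]), (514, [195, 192, 187]), (517, [194, 191, 187]), (520, [196, 193, 188]), (523, [188, 186, 182])]
10 [(490, [230, 227, 224]), (493, [229, 227, 223]), (496, [229, 226, 223]), (499, [229, 226, 223]), (502, [230, 226, 223]), (505, [222, 221, 218]), (508, [192, 189, 186]), (511, [191, 188, 184]), (514, [194, 191, 186]), (517, [193, 190, 186]), (520, [194, 190, 186]), (523, [194, 192, 187])]
```

The push met 6.5 N, so the lip end is against the far wall. Now release, rise, close the fingers and go to press near the catch end.

Call:
drive_tool(moves=[{"x": 0,"y": 0.001,"z": 0,"spin": 0,"gripper": 30},{"x": 0,"y": 0.001,"z": 0,"spin": 0,"gripper": 40},{"x": 0,"y": 0.001,"z": -0.02,"spin": 0,"gripper": 40},{"x": 0,"y": 0.001,"z": -0.05,"spin": 0,"gripper": 40},{"x": 0,"y": 0.02,"z": -0.06,"spin": 0,"gripper": 0},{"x": 0,"y": 0.05,"z": -0.06,"spin": 0,"gripper": 0},{"x": 0,"y": 0.068,"z": -0.06,"spin": 0,"gripper": 0},{"x": 0,"y": 0.068,"z": -0.05,"spin": 0,"gripper": 0},{"x": 0,"y": 0.068,"z": -0.03,"spin": 0,"gripper": 0},{"x": 0,"y": 0.068,"z": -0.015,"spin": 0,"gripper": 0}])

```text
clock: 14.5
eef_pos: [0.5299, -0.2402, 0.1093]
ee_rot: [-0.001, 0.718, 0.696, -0.001]
force: [0.0, 1.6, -1.2]
finger_gap: -0.0005
```

Call:
drive_tool(moves=[{"x": 0,"y": 0,"z": 0.002,"spin": 0,"gripper": 0},{"x": 0,"y": 0,"z": 0.004,"spin": 0,"gripper": 0},{"x": 0,"y": 0,"z": 0.004,"spin": 0,"gripper": 0}])

```text
clock: 14.8
eef_pos: [0.5315, -0.2404, 0.1077]
ee_rot: [0.0, 0.718, 0.696, 0.0]
force: [0.3, -0.1, -0.1]
finger_gap: -0.0
```

```bash
python3 -c "
from h import *
where()"
```

```text
TCP in ext mm [ 58.3   0.  107.7] yaw err 0.0 F [ 0.3 -0.1 -0.1] gap -0.0 t 14.8
```

Now press in small steps.

Call:
drive_tool(moves=[{"x": 0,"y": 0,"z": 0.004,"spin": 0,"gripper": 0},{"x": 0,"y": 0,"z": 0.008,"spin": 0,"gripper": 0},{"x": 0,"y": 0,"z": 0.012,"spin": 0,"gripper": 0},{"x": 0,"y": 0,"z": 0.014,"spin": 0,"gripper": 0},{"x": 0,"y": 0,"z": 0.014,"spin": 0,"gripper": 0}])

```text
clock: 15.3
eef_pos: [0.5313, -0.2401, 0.0928]
ee_rot: [-0.0, 0.718, 0.696, -0.0]
force: [0.2, -0.0, 0.3]
finger_gap: -0.0002
```

Call:
drive_tool(moves=[{"x": 0,"y": 0,"z": 0.002,"spin": 0,"gripper": 0},{"x": 0,"y": 0,"z": 0.004,"spin": 0,"gripper": 0},{"x": 0,"y": 0,"z": 0.004,"spin": 0,"gripper": 0}])

```text
clock: 15.6
eef_pos: [0.532, -0.2404, 0.0901]
ee_rot: [0.001, 0.718, 0.696, 0.0]
force: [-1.3, 0.3, 5.9]
finger_gap: 0.0001
```

Call:
drive_tool(moves=[{"x": 0,"y": 0,"z": 0.002,"spin": 0,"gripper": 0},{"x": 0,"y": 0,"z": 0.004,"spin": 0,"gripper": 0},{"x": 0,"y": 0,"z": 0.004,"spin": 0,"gripper": 0}])

```text
clock: 15.9
eef_pos: [0.5324, -0.2406, 0.0867]
ee_rot: [0.001, 0.718, 0.696, 0.0]
force: [-1.2, 0.9, 8.4]
finger_gap: 0.0001
```

Call:
drive_tool(moves=[{"x": 0,"y": 0,"z": 0.002,"spin": 0,"gripper": 0},{"x": 0,"y": 0,"z": 0.004,"spin": 0,"gripper": 0},{"x": 0,"y": 0,"z": 0.006,"spin": 0,"gripper": 0},{"x": 0,"y": 0,"z": 0.006,"spin": 0,"gripper": 0}])

```text
clock: 16.3
eef_pos: [0.5316, -0.2402, 0.0791]
ee_rot: [0.0, 0.718, 0.696, 0.0]
force: [1.2, -0.1, 1.9]
finger_gap: -0.0
```

Call:
drive_tool(moves=[{"x": 0,"y": 0,"z": 0.002,"spin": 0,"gripper": 0},{"x": 0,"y": 0,"z": 0.004,"spin": 0,"gripper": 0},{"x": 0,"y": 0,"z": 0.004,"spin": 0,"gripper": 0}])

```text
clock: 16.6
eef_pos: [0.5313, -0.2401, 0.0749]
ee_rot: [-0.0, 0.718, 0.696, -0.0]
force: [1.0, 0.2, 1.1]
finger_gap: 0.0
```

Call:
drive_tool(moves=[{"x": 0,"y": 0,"z": 0.002,"spin": 0,"gripper": 0},{"x": 0,"y": 0,"z": 0.004,"spin": 0,"gripper": 0},{"x": 0,"y": 0,"z": 0.004,"spin": 0,"gripper": 0}])

```text
clock: 16.9
eef_pos: [0.5306, -0.24, 0.0703]
ee_rot: [-0.001, 0.718, 0.696, -0.0]
force: [-0.2, 0.2, -0.3]
finger_gap: -0.0
```

Call:
drive_tool(moves=[{"x": 0,"y": 0,"z": 0.002,"spin": 0,"gripper": 0},{"x": 0,"y": 0,"z": 0.003,"spin": 0,"gripper": 0},{"x": 0,"y": 0,"z": 0.003,"spin": 0,"gripper": 0}])

```text
clock: 17.2
eef_pos: [0.5309, -0.2401, 0.0701]
ee_rot: [-0.0, 0.718, 0.696, -0.0]
force: [-10.5, 4.1, 20.7]
finger_gap: 0.0
```

```bash
python3 -c "
from h import *
where()"
```

```text
TCP in ext mm [57.7  0.3 70.1] yaw err 0.01 F [-10.5   4.1  20.7] gap 0.0 t 17.2
```

A hard stop at fingertip z = 56 mm, exactly the plate's home height. I'll retract and inspect.

Call:
drive_tool(moves=[{"x": 0,"y": 0,"z": -0.03,"spin": 0,"gripper": 0},{"x": 0,"y": 0,"z": -0.08,"spin": 0,"gripper": 0},{"x": -0.02,"y": -0.02,"z": -0.12,"spin": 0,"gripper": 0},{"x": -0.05,"y": -0.055,"z": -0.17,"spin": 0,"gripper": 0},{"x": -0.05,"y": -0.055,"z": -0.21,"spin": 0,"gripper": 0},{"x": -0.05,"y": -0.055,"z": -0.225,"spin": 0,"gripper": 0},{"x": -0.05,"y": -0.055,"z": -0.225,"spin": 0,"gripper": 0},{"x": -0.05,"y": -0.055,"z": -0.225,"spin": 0,"gripper": 0}])

```text
clock: 18.0
eef_pos: [0.4748, -0.2883, 0.2929]
ee_rot: [-0.0, 0.718, 0.696, -0.0]
force: [-0.1, 0.7, -0.2]
finger_gap: -0.0006
```

Run:
```python
from h import *
where(); T=pose(); np.save("T11.npy",T); im=robot.camera("wrist"); cv2.imwrite("pics/w11.png",im); s=robot.camera("side"); c=robot.camera("scene")
e=np.load("ext.npy"); S=3
u=proj("wrist",X(e,[(-132,81,72)]),T)[0]; x0,y0=int(u[0])-8,max(0,int(u[1])-15)
big=cv2.resize(im[y0:y0+130,x0:x0+265],None,fx=3,fy=2.6*1.154,interpolation=cv2.INTER_CUBIC)
def poly(q,col): cv2.polylines(big,[((proj("wrist",X(e,q),T)-[x0,y0]+.5)*3).round().astype(int)],True,col,1)
big=cv2.resize(im[y0:y0+125,x0:x0+265],None,fx=3,fy=3,interpolation=cv2.INTER_CUBIC)
poly([(-70,60,56),(88,60,56),(88,-60,56),(-70,-60,56)],(0,0,255)); poly([(-6,42,88),(6,42,88),(6,-42,88),(-6,-42,88)],(0,255,0)); poly([(83,25,59),(83,-25,59),(92,-25,75),(92,25,75)],(255,0,0))
k=cv2.resize(s[120:210,320:440],(290,217),interpolation=cv2.INTER_CUBIC); m=cv2.resize(c[145:235,110:230],(290,217),interpolation=cv2.INTER_CUBIC)
w=cv2.resize(im,(215,161)); r=np.zeros((217,795,3),np.uint8); r[:,:290]=k; r[:,290:580]=m; r[:161,580:]=w
cv2.imwrite("pics/m11.png",np.vstack([big,r])); print(np.vstack([big,r]).shape)
for cm,n in(("side","jar_mid"),("side","cup_mid"),("side","flask_mid"),("scene","jar_mid"),("scene","cup_mid"),("scene","flask_mid"),("scene","catch_tip"),("wrist","catch_tip"),("wrist","handle"),("wrist","cassette_mid")):
    print(cm,n,[(np.round(d["xy"]).tolist(),round(d["conf"],2)) for d in robot.spot_point(n,cm)][:3])
print(proj("wrist",X(e,[(83,0,59),(0,0,81),(0,0,48)]),T).round(1).tolist())
```

```text
TCP in ext mm [  3.1 -49.7 292.9] yaw err 0.01 F [-0.1  0.7 -0.2] gap -0.0006 t 18.0
(592, 795, 3)
side jar_mid [([224.0, 178.0], 0.94), ([190.0, 199.0], 0.85), ([147.0, 213.0], 0.85)]
side cup_mid [([320.0, 156.0], 0.73)]
side flask_mid [([332.0, 191.0], 0.98), ([369.0, 186.0], 0.58)]
scene jar_mid [([261.0, 270.0], 0.93), ([351.0, 301.0], 0.82), ([309.0, 281.0], 0.79)]
scene cup_mid []
scene flask_mid [([241.0, 175.0], 0.57)]
scene catch_tip [([149.0, 203.0], 0.7), ([176.0, 168.0], 0.19)]
wrist catch_tip [([368.0, 130.0], 0.87), ([461.0, 98.0], 0.36)]
wrist handle [([279.0, 127.0], 0.97)]
wrist cassette_mid [([283.0, 130.0], 0.87)]
[[366.1, 129.4], [285.0, 130.3], [285.2, 128.6]]
```

View pics/m11.png

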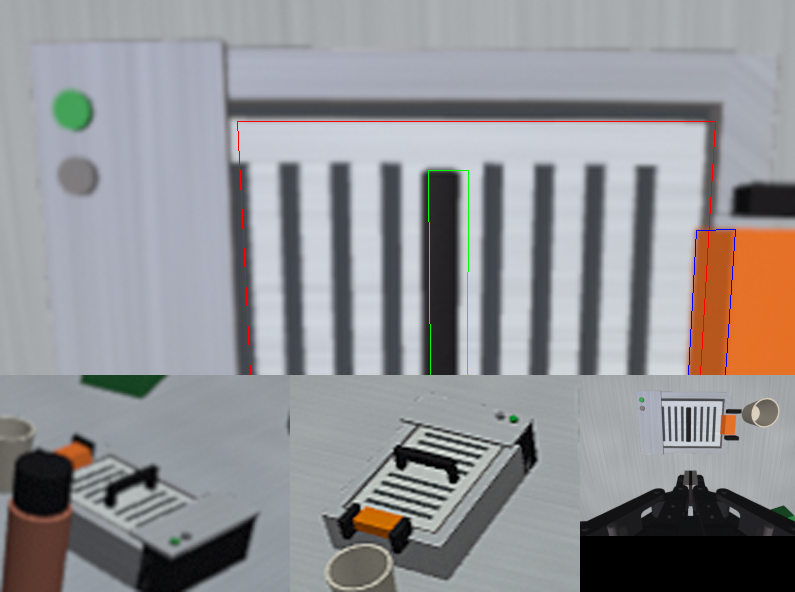

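The last picture shows the cassette flat in the opening. The orange catch lies over its edge on its sprung-out outline (crop columns 690–735), and the bar is about 2 mm toward the lip. Handing in.

```bash
python3 -c "
from cell import robot
print(robot.hand_in(), robot.read_state()['clock'])"
```

```text
the job is handed in; nothing more can be done
the job is handed in; nothing more can be done
```

The cassette is back in the extractor, lying flat with one end under the lip and the orange catch sprung back over its other end. I handed the job in at about 18.5 s of the 58 s allowed; no verdict is reported.

**How it went in:** I gripped the bar and carried the cassette over the flask. I rested the catch end on the guides and loosened the jaws so the other end tilted down into the opening. I slid it under the lip until it met the wall (6.5 N), let go, and pressed the catch end down with closed fingers. The push peaked at about 8 N, dropped off, then ended in a hard stop of 20.7 N up (about 24 N in all). At that stop the fingertips were at z = 56 mm, the plate's home height.

**Last checks:**
- **Position:** the overlay puts the cassette about 2 mm toward the lip and square across the opening, within tolerance.
- **Catch:** its outline matches the sprung-out position to about 1 mm.
- **Flask, cup and jar:** all found within 3 pixels of where they started, and the flask and cup look upright. The network missed the cup in the final scene picture, but it was found in the side view and is visible in the pictures.
- **Robot:** clear of everything, with only sensor noise on the wrist force.

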